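# Find the rocking foot of a tube roller mixer and press its shim home

### The arm

A 6-joint arm with a two-finger parallel gripper is mounted at the origin on the work surface. World frame = base frame: x ahead of the robot, y to its left, z up, the work surface at z = 0. Lengths are in m, angles in rad, forces in N, time in s.
With the tool pointing down it reaches from about 0.35 to 0.95 m from the base axis. Payload 17.4 kg.
Tool frame: the origin (TCP) lies at the very end of the fingers, on their centre line; the grasp point (between the pads) lies 19 mm behind it (ctrl.pinch_z is the distance from the TCP to the grasp point, in m); x points along the fingers, z is the direction in which the jaws open and shut, and the axes are right-handed (so a half turn about x gives the same grasp; the last joint's range is limited). The gripper opens to 93 mm and grips with 3 to 60 N. Pads are 15 mm wide; open, the fingers measure 128 mm over their backs; the gripper's body (75 mm by 188 mm) begins 65 mm behind the grasp point.
Start: joints at [-1.187, 0.116, 1.442, -0, 1.584, -0.038], TCP at [0.276, -0.616, 0.18] pointing down, gripper open.
Joint ranges: [-2.83, 2.83], [-0.83, 2.19], [0.07, 2.5], [-1.14, 4.28], [0.01, 3], [-2.97, 2.97]. Speed limits (rad/s): [1.89, 1.89, 2.22, 3.14, 3.14, 3.14].

### API

Orientations are given as a rotation vector (axis times angle).
In Python, from plant import get_obs, camera, workorder, cut_out, mark_of, ctrl gives the robot as it stands. The module is installed in compiled form; this text tells all that it offers.
- The arm moves only by the tool move_arm, never from a script. Its arguments are lists of equal length, an entry for each row: "hand": the opening in per cent of the stroke, from 0 (shut) to 100 (fully open); "delta_pos": the shift along the tool's x, y, z in units of 40 mm (1.0 is 40 mm), a list of three; "delta_rot": the turn, a rotation vector about the tool's x, y, z in units of 8 degrees (1.0 is 8 degrees), a list of three. In form: {"hand": [hand, ...], "delta_pos": [[tx, ty, tz], ...], "delta_rot": [[wx, wy, wz], ...]}. A call has exactly 10 rows; each row is the pose to reach, as a shift and turn from the pose commanded when the call began, along the tool's axes at that moment; what a row does not reach only later rows make up. A row lasts 1/10 s, in which the tool goes at most 50 mm and 8.59 degrees, less where a joint would pass 70% of its speed; a pose out of reach is approached as far as the arm can. A call with a gripper value outside its range is refused whole. The fingers move at their own pace and stop on an object; the grip force is fixed at half the most. Time passes only in rows, so rows that repeat a pose let the fingers close, or fill a call up. It gives the time, the measured TCP pose, the force and the opening at its end, in the units of the state.
- get_obs(): the state, without advancing time (a new reading comes with each control period).
- camera(name): name is "side" or "top" or "wrist"; returns a dict with "color" (480x640x3 uint8, red, green, blue), "range_z" (480x640 float32, m along the optical axis (not along the pixel's ray), 0 where there is no reading), "camera_matrix" (3x3 intrinsics, pixels), "T" (4x4, takes a point from camera to world coordinates). Camera axes: x right, y down, z forward; pixel columns grow to the right and rows downward; lengths in m; the calibration is good to about 2 mm. A picture is of the moment at which its call begins.
- workorder.hand_in(): hands the job in, once; it reports no verdict.
Trained networks look in a picture, given as the dict that the camera call returned (one of the last four; its "shot" number tells which), for a name from the list of things; names that differ only in an ending like _2 or _b are one class to them, and where a whole thing is asked for, a point or a joint stands for the part that bears it (a point fixed in the world has none). Each returns a list of dicts, best first, with "score" (0 to 1); they miss things now and then, are a little off and sometimes report something else, mostly with a low value. They report only what shows in the picture. A call takes as long as a camera call.
- cut_out(picture, target): "mask" (480x640 bool, what is visible of it) and "box" ([left, top, right, bottom] in pixels, round what is visible of it).
- mark_of(picture, target): "uv" ([column, row] in pixels: a listed point, or the origin of a listed thing).
The state is a dict: "t": time; "joints": joint angles; "qd": joint speeds; "tau": joint torques, N m; "ee_pos": TCP position; "tcp_rot": TCP orientation; "ft_force": force on the tool from outside, world axes, zero at the start; "moment": the same for the moment, N m; "finger_gap": finger opening in m.
Only numpy, scipy, OpenCV 4.12 (cv2) and the standard library are available. Lean on these libraries where they do the work, as an engineer would, in place of code of your own. Each camera call takes 0.05 s, during which the arm holds its last target.

### The job

One corner of the tube roller mixer's base plate rocks, because the tapered shim under that foot does not carry it. Press down on the foot ears with a fingertip to find the corner that gives, then press that corner's shim straight in under its foot until it is tight and the plate sits firm and level on all four shims. Do not pick up any shim, leave the other three shims where they are, and do not disturb the other things on the counter.

Things in the scene. Friction and masses are not known exactly. Their poses are not given: they have to be found in the camera images.
- machine: Low white tube roller mixer on a steel base plate 190 x 190 x 10 mm, underside 10 mm above the counter; housing 176 mm wide, 70 mm above the counter. Origin on the counter under its middle; +x from its front (panel with knob and display, towards the robot) to its back, +y its left, z up. Held down in the middle by a rubber bush, so it cannot be shoved about.
- front_left (a point): Middle of the top face of the front left foot ear, 20 mm above the counter. The steel ear is 36 mm (x) by 58 mm (y), 10 mm thick, outside the plate's side edge. At one of the four corners, different each time, 3 to 6 N makes the ear sink 3 to 4 mm and spring back; the other three give less than 1 mm.
- front_right (a point): Middle of the top face of the front right foot ear, 20 mm above the counter. The steel ear is 36 mm (x) by 58 mm (y), 10 mm thick, outside the plate's side edge. At one of the four corners, different each time, 3 to 6 N makes the ear sink 3 to 4 mm and spring back; the other three give less than 1 mm.
- rear_left (a point): Middle of the top face of the rear left foot ear, 20 mm above the counter. The steel ear is 36 mm (x) by 58 mm (y), 10 mm thick, outside the plate's side edge. At one of the four corners, different each time, 3 to 6 N makes the ear sink 3 to 4 mm and spring back; the other three give less than 1 mm.
- rear_right (a point): Middle of the top face of the rear right foot ear, 20 mm above the counter. The steel ear is 36 mm (x) by 58 mm (y), 10 mm thick, outside the plate's side edge. At one of the four corners, different each time, 3 to 6 N makes the ear sink 3 to 4 mm and spring back; the other three give less than 1 mm.
- front_left_edge (a point): Middle of the front lower edge of the front left ear, 10 mm above the counter, axes as the mixer's. Under it lies a dark grey tapered shim, 32 mm wide, 50 to 70 mm long, thin end under the ear; its thick end, an upright face 12 to 17 mm high, is 18 to 36 mm from here along -x (whichever it is, tight or not). All four shims point the same way.
- front_right_edge (a point): Middle of the front lower edge of the front right ear, 10 mm above the counter, axes as the mixer's. Under it lies a dark grey tapered shim, 32 mm wide, 50 to 70 mm long, thin end under the ear; its thick end, an upright face 12 to 17 mm high, is 18 to 36 mm from here along -x (whichever it is, tight or not). The shims are of assorted lengths: how far one sticks out does not tell if it is tight.
- rear_left_edge (a point): Middle of the front lower edge of the rear left ear, 10 mm above the counter, axes as the mixer's. Under it lies a dark grey tapered shim, 32 mm wide, 50 to 70 mm long, thin end under the ear; its thick end, an upright face 12 to 17 mm high, is 18 to 36 mm from here along -x (whichever it is, tight or not). A loose shim slides easily about 20 mm along +x, then jams.
- rear_right_edge (a point): Middle of the front lower edge of the rear right ear, 10 mm above the counter, axes as the mixer's. Under it lies a dark grey tapered shim, 32 mm wide, 50 to 70 mm long, thin end under the ear; its thick end, an upright face 12 to 17 mm high, is 18 to 36 mm from here along -x (whichever it is, tight or not). Once a loose shim jams, 6 to 12 N more push makes it tight.
- spare_shim: a spare dark grey tapered shim, 60 mm long, 32 mm wide, lying loose on the counter beside the mixer on its right; not part of the job
- tube_rack: white rack of capped sample tubes, 75 x 200 mm, 91 mm high over the caps; origin under its centre
- beaker: small clear beaker, 56 mm across, 62 mm high, standing beside the mixer on its left; origin under its centre
- marker: marker pen, 128 mm long, 15 mm thick, lying along its own y axis in front of the mixer; origin under its middle
- tip_box: grey pipette tip box with clear lid, 85 x 122 x 64 mm; origin under its centre
- spray: white spray bottle, 68 mm across, 202 mm high; origin under its centre
- driver: screwdriver with a black handle, 180 mm long along its own x axis, 26 mm thick; origin under its middle

How it is judged:
On the way, in this order (a step that is already met when the one before it is completed fails the run):
1. a fingertip presses the rocking corner's ear down so that it gives (((distance of front_left from where it was at the start of the episode above 0.0022 m and contact force between the fingers and machine_c0 above 1 N) or (distance of front_right from where it was at the start of the episode above 0.0022 m and contact force between the fingers and machine_c1 above 1 N) or (distance of rear_left from where it was at the start of the episode above 0.0022 m and contact force between the fingers and machine_c2 above 1 N) or (distance of rear_right from where it was at the start of the episode above 0.0022 m and contact force between the fingers and machine_c3 above 1 N))), for 0.1 s.
2. that corner's shim is pressed in until all four shims carry the plate (contact force between each of shim_1_c1, shim_2_c1, shim_3_c1, shim_4_c1 and machine above 0.4 N and angle between machine's own z axis and vertical below 0.012 rad), for 0.2 s.
At the end, for the whole second after the job is handed in: All four tapered shims lie flat on the counter and each carries the base plate (at least 0.4 N), the plate is level within 0.7 degrees and at rest (all of step 2 and angle between each of shim_1_c0, shim_2_c0, shim_3_c0, shim_4_c0's own z axis and vertical below 0.05 rad and angular speed of machine below 0.05 rad/s); the robot touches nothing.
It fails at once if one of the three shims that already carry the plate is shifted by more than 6 mm (distance of any of shim_1_c0, shim_2_c0, shim_3_c0 from where it was at the start of the episode above 0.006 m).
It fails at once if a shim is lifted more than 8 mm off the counter (height (world z) of any of shim_1_c0, shim_2_c0, shim_3_c0, shim_4_c0 above 0.0095 m).
It fails at once if another thing on the counter is shifted by more than 25 mm (distance of any of spare_shim, tube_rack, beaker, marker, tip_box, spray, driver from where it was at the start of the episode above 0.025 m).
It fails at once if another thing on the counter is tipped over (angle between any of tube_rack, beaker, tip_box, spray's own z axis and vertical above 0.5 rad).
It also fails if it takes over 64 s, if anything falls off the work surface, if the arm or the gripper's body presses on something with over 40 N, if the wrist force passes 120 N, or if a joint passes its speed limit or range.

## Working session

There is one attempt and no reset: what is moved stays moved. The work goes in short steps, Python scripts to look and compute and a tool call to move; the robot and the scene stay as the last step left them, time stands still between calls to the robot, and variables do not carry over. Pictures are saved under pics/ and viewed, and the job is handed in when it is done.

Besides the shell and the picture viewer there is one more tool, called after "Emit:" as name(argument=value, ...) on one line, values as JSON. move_arm: Moves the arm, as the interface text tells. Its arguments: {"type":"object","properties":{"hand":{"type":"array"},"delta_pos":{"type":"array"},"delta_rot":{"type":"array"}},"required":["hand","delta_pos","delta_rot"]}

```bash
mkdir -p pics && cat > h.py <<'E'
import numpy as np, cv2
from plant import get_obs, camera, workorder, cut_out, mark_of, ctrl
from scipy.spatial.transform import Rotation as R
def save(p,n): cv2.imwrite('pics/'+n+'.png',cv2.cvtColor(p['color'],cv2.COLOR_RGB2BGR))
def w(p,u,v,z=None):
    K=p['camera_matrix'];T=p['T'];d=np.linalg.inv(K)@[u,v,1]
    if z is None:
        return T[:3,:3]@(d*p['range_z'][int(round(v)),int(round(u))])+T[:3,3]
    r=T[:3,:3]@d; s=(z-T[2,3])/r[2]; return T[:3,3]+r*s
E
python3 - <<'E'
from h import *
np.set_printoptions(precision=4,suppress=True)
o=get_obs();print(o['t'],o['ee_pos'],o['tcp_rot'],o['ft_force'],o['finger_gap'])
print(R.from_rotvec(o['tcp_rot']).as_matrix())
p=camera('top');save(p,'top0')
for n in ['front_left','front_right','rear_left','rear_right','front_left_edge','front_right_edge','rear_left_edge','rear_right_edge']:
    z=0.01 if 'edge' in n else 0.02
    m=mark_of(p,n)
    for k in m[:2]: print(n,k['score'],k['uv'],w(p,*k['uv'],z),w(p,*k['uv']))
q=camera('side');save(q,'side0')
print(p['T'],p['camera_matrix'],q['T'])
E
```

```text
0.0 [ 0.2762 -0.6156  0.1788] [ 0.8939  1.3808 -0.8927] [ 0.4228 -0.3076 -0.2369] 0.09309280852102056
[[-0.0005  0.9124  0.4094]
 [ 0.0012  0.4094 -0.9124]
 [-1.      0.     -0.0013]]
front_left 0.71 [279.5, 246.8] [0.5394 0.1066 0.02  ] [0.5398 0.107  0.0168]
front_right 0.89 [384.1, 251.5] [ 0.5267 -0.1354  0.02  ] [ 0.5267 -0.1355  0.0195]
rear_left 0.68 [284.2, 189.8] [0.6752 0.0966 0.02  ] [0.6762 0.0969 0.0163]
rear_left 0.45 [383.1, 250.6] [ 0.5288 -0.1331  0.02  ] [ 0.5288 -0.1331  0.02  ]
rear_right 0.96 [386.0, 197.0] [ 0.6554 -0.1431  0.02  ] [ 0.6553 -0.143   0.0205]
front_left_edge 0.66 [522.7, 221.7] [ 0.5955 -0.4614  0.01  ] [ 0.5861 -0.4378  0.0626]
front_left_edge 0.6 [276.4, 257.6] [0.5152 0.1148 0.01  ] [0.5155 0.1151 0.0073]
front_right_edge 0.71 [387.7, 257.6] [ 0.5134 -0.1447  0.01  ] [ 0.5126 -0.1434  0.019 ]
front_right_edge 0.21 [387.6, 197.4] [ 0.6568 -0.1482  0.01  ] [ 0.6541 -0.1467  0.0212]
rear_left_edge 0.7 [281.6, 199.3] [0.6546 0.1037 0.01  ] [0.6553 0.1039 0.0074]
rear_right_edge 0.91 [385.7, 200.2] [ 0.65   -0.1435  0.01  ] [ 0.6474 -0.142   0.0214]
[[-0.0048 -0.9903  0.1389  0.4139]
 [-0.9998  0.0077  0.0205 -0.0073]
 [-0.0214 -0.1388 -0.9901  1.0202]
 [ 0.      0.      0.      1.    ]] [[434.7885   0.     319.5879]
 [  0.     434.7885 240.1838]
 [  0.       0.       1.    ]] [[ 0.6867  0.4719 -0.553   1.2244]
 [ 0.7267 -0.4263  0.5386 -0.6602]
 [ 0.0184 -0.7717 -0.6357  0.8235]
 [ 0.      0.      0.      1.    ]]
```

```bash
python3 - <<'E'
import cv2
a=cv2.imread('pics/top0.png');c=a[130:310,200:480];cv2.imwrite('pics/top0z.png',cv2.resize(c,None,fx=2.85,fy=2.85,interpolation=cv2.INTER_CUBIC))
E
```

```text
(no output)
```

View pics/top0.png

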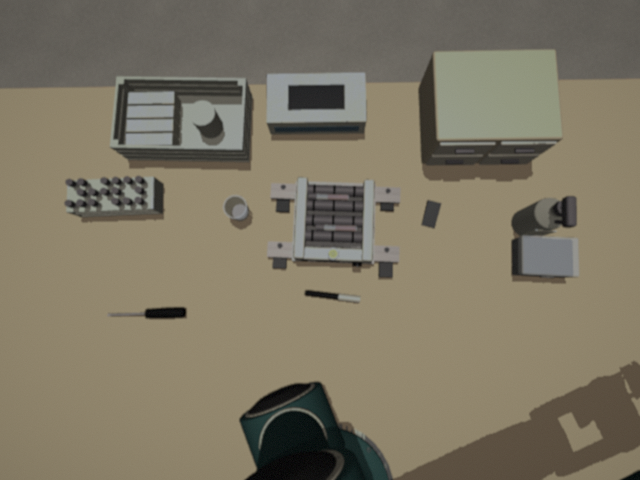

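View pics/side0.png

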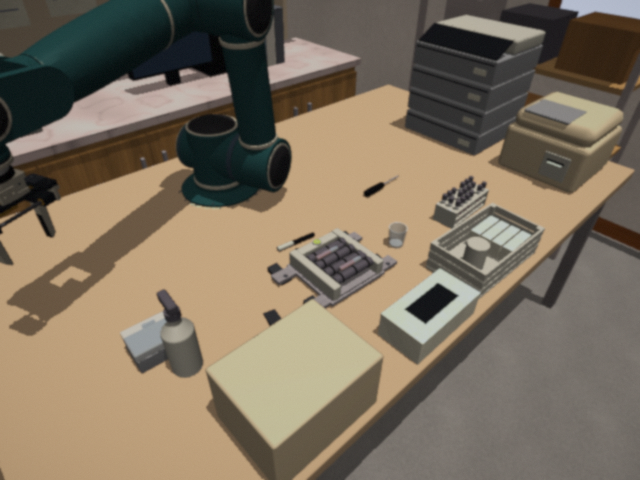

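```bash
ls -la pics
```

```text
total 1108
drwxr-xr-x 2 agent agent   4096 Dec  7 02:14 .
drwxr-xr-x 3 agent agent   4096 Dec  7 02:13 ..
-rw-r--r-- 1 agent agent 428653 Dec  7 02:13 side0.png
-rw-r--r-- 1 agent agent 354631 Dec  7 02:13 top0.png
-rw-r--r-- 1 agent agent 339576 Dec  7 02:14 top0z.png
```

View pics/top0z.png

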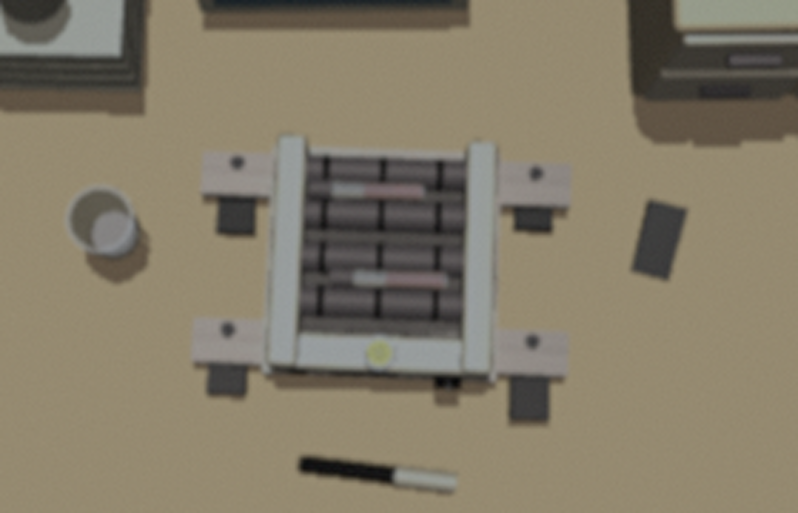

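The pictures show the mixer at about (330,220) in the top view, with an ear and a protruding shim at each corner. The spare shim is at (431,214), the beaker at (237,208) and the marker at (333,296). Next I move high over the mixer, with the fingers closed and the jaws across it.

Emit:
move_arm(hand=[0, 0, 0, 0, 0, 0, 0, 0, 0, 0], delta_pos=[[-1.25, 0, 0], [-2.5, 0, 0], [-3.75, 0, 0], [-5, 0, 0], [-5, 0.9, -0.85], [-5, 1.8, -1.7], [-5, 2.7, -2.55], [-5, 3.6, -3.4], [-5, 4.5, -4.25], [-5, 5.4, -5.1]], delta_rot=[[0.8, 0, 0], [1.6, 0, 0], [2.4, 0, 0], [3.43, 0, 0], [3.43, 0, 0], [3.43, 0, 0], [3.43, 0, 0], [3.43, 0, 0], [3.43, 0, 0], [3.43, 0, 0]])

```text
t: 1.5
ee_pos: [0.3901, -0.3394, 0.3797]
tcp_rot: [1.251, 1.181, -1.251]
ft_force: [0.1, 0.4, 0.3]
finger_gap: 0.0176
```

Emit:
move_arm(hand=[0, 0, 0, 0, 0, 0, 0, 0, 0, 0], delta_pos=[[0, 0.3, -1.05], [0, 0.6, -2.1], [0, 0.9, -3.15], [0, 1.2, -4.2], [0, 1.5, -5.25], [0, 1.8, -6.3], [0, 2.1, -7.3], [0, 2.3, -8.1], [0, 2.3, -8.1], [0, 2.3, -8.1]], delta_rot=[[0, 0, 0], [0, 0, 0], [0, 0, 0], [0, 0, 0], [0, 0, 0], [0, 0, 0], [0, 0, 0], [0, 0, 0], [0, 0, 0], [0, 0, 0]])

```text
t: 2.5
ee_pos: [0.5003, -0.0226, 0.3795]
tcp_rot: [1.25, 1.182, -1.25]
ft_force: [-0.6, 0.4, 0.8]
finger_gap: 0.0004
```

```bash
python3 - <<'E'
from h import *
np.set_printoptions(precision=4,suppress=True)
o=get_obs();print(o['t'],o['ee_pos'],o['tcp_rot'],o['ft_force'],o['finger_gap'])
print(R.from_rotvec(o['tcp_rot']).as_matrix())
p=camera('wrist');save(p,'w0')
np.savez('w0.npz',**{k:p[k] for k in ['color','range_z','camera_matrix','T']})
for n in ['front_left','front_right','rear_left','rear_right','front_left_edge','front_right_edge','rear_left_edge','rear_right_edge']:
    z=0.01 if 'edge' in n else 0.02
    m=mark_of(p,n)
    for k in m[:2]: print(n,k['score'],k['uv'],w(p,*k['uv'],z),w(p,*k['uv']))
print(p['T'])
E
```

```text
2.5 [ 0.5003 -0.0226  0.3795] [ 1.2498  1.1824 -1.2501] [-0.6487  0.4091  0.8202] 0.0004141804309329596
[[-0.0001  0.9985 -0.0555]
 [-0.0001 -0.0555 -0.9985]
 [-1.     -0.0001  0.0001]]
front_left 0.82 [218.8, 172.1] [0.535  0.1113 0.02  ] [0.5349 0.1119 0.0178]
front_right 0.57 [398.9, 172.5] [ 0.5205 -0.1403  0.02  ] [ 0.5205 -0.1402  0.0204]
rear_left 0.77 [211.3, 62.3] [0.6769 0.1048 0.02  ] [0.6769 0.1048 0.0198]
rear_right 0.7 [400.5, 78.9] [ 0.6427 -0.1428  0.02  ] [ 0.6442 -0.145   0.009 ]
rear_right 0.65 [396.6, 184.1] [ 0.5045 -0.137   0.02  ] [ 0.5034 -0.1389  0.0103]
front_left_edge 0.76 [224.4, 184.0] [0.5172 0.1077 0.01  ] [0.5179 0.1057 0.0185]
front_right_edge 0.82 [399.0, 182.7] [ 0.5052 -0.1424  0.01  ] [ 0.5063 -0.1404  0.0199]
rear_left_edge 0.93 [216.0, 79.7] [0.6569 0.1034 0.01  ] [0.657  0.1035 0.0093]
rear_left_edge 0.37 [399.2, 77.1] [ 0.6464 -0.1431  0.01  ] [ 0.6454 -0.1416  0.0176]
rear_right_edge 0.81 [399.3, 77.9] [ 0.6454 -0.1432  0.01  ] [ 0.645  -0.1426  0.0131]
[[-0.0555 -0.9672 -0.248   0.5686]
 [-0.9985  0.0536  0.0146 -0.0255]
 [-0.0008  0.2485 -0.9686  0.5845]
 [ 0.      0.      0.      1.    ]]
```

View pics/w0.png

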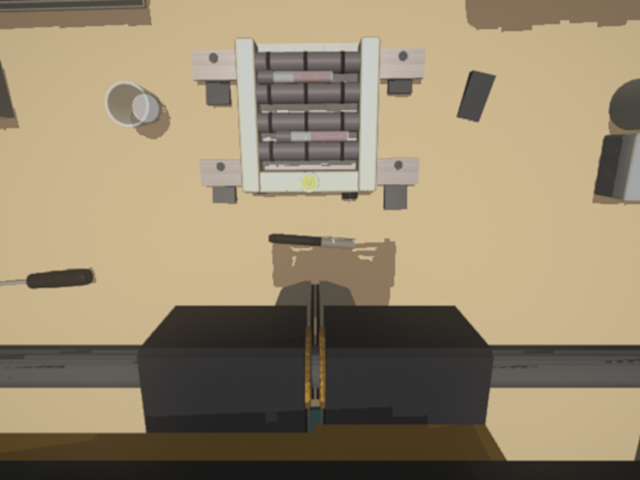

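```bash
python3 - <<'E'
from h import *
np.set_printoptions(precision=4,suppress=True)
d=np.load('w0.npz');p={k:d[k] for k in d}
Z=p['range_z'];v,u=np.mgrid[:480,:640]
K=p['camera_matrix'];c=np.stack([(u-K[0,2])/K[0,0]*Z,(v-K[1,2])/K[1,1]*Z,Z],-1)@p['T'][:3,:3].T+p['T'][:3,3]
col=p['color'].astype(int).mean(-1)
for n,(u0,u1,v0,v1) in dict(FL=(190,236,140,215),FR=(382,430,140,215),RL=(185,232,40,112),RR=(384,430,40,105)).items():
    P=c[v0:v1,u0:u1];C=col[v0:v1,u0:u1]
    print(n)
    m=(P[...,2]>.0165)&(P[...,2]<.025)&(C>90)
    ys=P[...,0][m],P[...,1][m];print(' ear x',np.percentile(ys[0],[1,5,50,95,99]),'y',np.percentile(ys[1],[1,5,50,95,99]),'z',np.median(P[...,2][m]),m.sum())
    s=(C<75)&(P[...,2]<.022)
    k=cv2.morphologyEx(s.astype('uint8'),cv2.MORPH_OPEN,np.ones((7,7)))
    s=k>0
    print(' shim x',np.percentile(P[...,0][s],[1,5,50,95,99]),'y',np.percentile(P[...,1][s],[1,5,50,95,99]),'z',np.percentile(P[...,2][s],[5,50,95]),s.sum())
E
python3 -c "
import cv2
a=cv2.imread('pics/w0.png')[30:220,180:440];cv2.imwrite('pics/w0z.png',cv2.resize(a,None,fx=3,fy=3,interpolation=cv2.INTER_CUBIC))"
```

```text
FL
 ear x [0.5164 0.5183 0.535  0.5509 0.5523] y [0.0885 0.0906 0.1132 0.1359 0.1378] z 0.019403913002265738 939Traceback (most recent call last):
  File "<stdin>", line 15, in <module>
    return _quantile_unchecked(
        a, q, axis, out, overwrite_input, method, keepdims, weights)
    return _ureduce(a,
                    func=_quantile_ureduce_func,
    ...<5 lines>...
                    overwrite_input=overwrite_input,
                    method=method)
    r = func(a, **kwargs)
    result = _quantile(arr,
                       quantiles=q,
    ...<2 lines>...
                       out=out,
                       weights=wgt)
    slices_having_nans = np.isnan(arr[-1, ...])
                                  ~~~^^^^^^^^^
IndexError: index -1 is out of bounds for axis 0 with size 0
```

View pics/w0z.png

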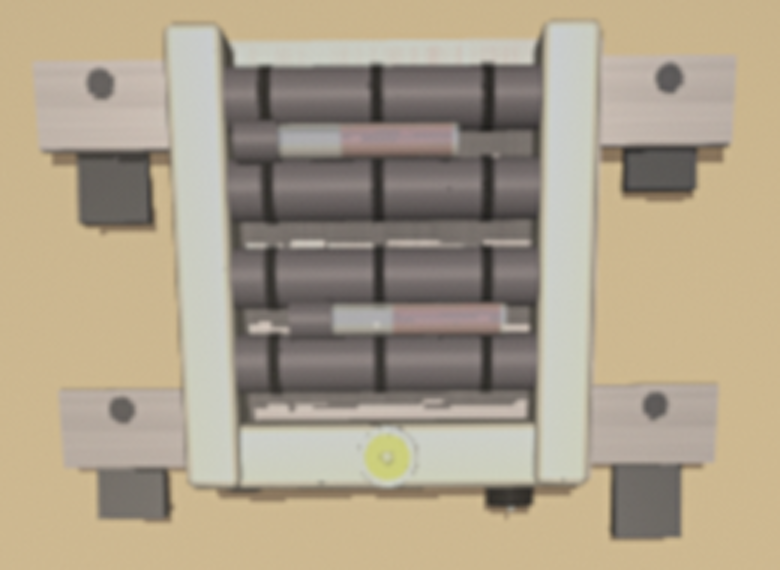

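```bash
python3 - <<'E'
from h import *
np.set_printoptions(precision=4,suppress=True)
d=np.load('w0.npz');p={k:d[k] for k in d}
Z=p['range_z'];v,u=np.mgrid[:480,:640]
K=p['camera_matrix'];c=np.stack([(u-K[0,2])/K[0,0]*Z,(v-K[1,2])/K[1,1]*Z,Z],-1)@p['T'][:3,:3].T+p['T'][:3,3]
ax=np.array([.9985,-.0555]);ay=np.array([.0555,.9985])
col=p['color'].astype(int).mean(-1)
for n,(u0,u1,v0,v1) in dict(FL=(190,236,140,215),FR=(382,430,140,215),RL=(185,232,40,112),RR=(384,430,40,105)).items():
    P=c[v0:v1,u0:u1];C=col[v0:v1,u0:u1]
    X=P[...,:2]@ax;Y=P[...,:2]@ay
    m=(P[...,2]>.0165)&(P[...,2]<.025)&(C>110)
    print(n,' ear X',np.percentile(X[m],[1,50,99]),'Y',np.percentile(Y[m],[1,50,99]),'z',np.median(P[...,2][m]))
    # plane fit z vs X, Y
    A=np.c_[X[m],Y[m],np.ones(m.sum())];print('   tilt',np.linalg.lstsq(A,P[...,2][m],rcond=None)[0])
    s=(C<120)&(P[...,2]<.022)&(P[...,2]>.004)
    s=cv2.morphologyEx(s.astype('uint8'),cv2.MORPH_OPEN,np.ones((7,7)))>0
    if s.sum(): print('   shim X',np.percentile(X[s],[1,50,99]),'Y',np.percentile(Y[s],[1,50,99]),'z',np.percentile(P[...,2][s],[5,50,95]))
    uu,vv=[(218,165),(397,165),(210,65),(400,65)][['FL','FR','RL','RR'].index(n)]
# shim thick-end corner px (zoom/3+offset)
for n,(a,b) in dict(FL=(133,518),FR=(645,538),RL=(115,226),RR=(658,191)).items():
    q=w(p,180+a/3,30+b/3,.014);print(n,q[:2]@ax,q[:2]@ay, q)
E
```

```text
FL  ear X [0.5099 0.5268 0.5458] Y [0.118  0.1438 0.1676] z 0.019375549898439814
   tilt [-0.0023  0.001   0.0204]
   shim X [0.4865 0.4979 0.5077] Y [0.1226 0.1353 0.1529] z [0.0098 0.012  0.0148]
FR  ear X [0.5127 0.5295 0.5473] Y [-0.1375 -0.1134 -0.0873] z 0.019509518908173207
   tilt [0.0062 0.0006 0.0162]
   shim X [0.4766 0.491  0.509 ] Y [-0.1248 -0.1101 -0.0933] z [0.01   0.0137 0.0168]
RL  ear X [0.6497 0.667  0.6851] Y [0.1166 0.1437 0.1687] z 0.019035374215228607
   tilt [0.0021 0.0001 0.0176]
   shim X [0.6202 0.6348 0.6498] Y [0.1238 0.1385 0.1545] z [0.0056 0.0089 0.0121]
RR  ear X [0.6521 0.6693 0.6875] Y [-0.1362 -0.1109 -0.0842] z 0.0191152774866879
   tilt [-0.0052  0.0031  0.023 ]
   shim X [0.6337 0.6421 0.6519] Y [-0.1232 -0.1082 -0.0921] z [0.0088 0.0116 0.014 ]
FL 0.4840884141900284 0.13693433495026935 [0.4909 0.1099 0.014 ]
FR 0.4744168971463576 -0.10953778930295166 [ 0.4676 -0.1357  0.014 ]
RL 0.6170742840633546 0.13757669134920697 [0.6237 0.1031 0.014 ]
RR 0.631972583626041 -0.10749600085637259 [ 0.625  -0.1424  0.014 ]
```

Emit:
move_arm(hand=[0, 0, 0, 0, 0, 0, 0, 0, 0, 0], delta_pos=[[0.3, 0.2, -1.1], [0.8, 0.4, -2.2], [1.6, 0.68, -3.35], [2.8, 0.68, -3.35], [4.0, 0.68, -3.35], [5.2, 0.68, -3.35], [6.4, 0.68, -3.35], [7.6, 0.68, -3.35], [8.5, 0.68, -3.35], [8.8, 0.68, -3.35]], delta_rot=[[0, 0, 0], [0, 0, 0], [0, 0, 0], [0, 0, 0], [0, 0, 0], [0, 0, 0], [0, 0, 0], [0, 0, 0], [0, 0, 0], [0, 0, 0]])

```text
t: 3.95
ee_pos: [0.5331, 0.1087, 0.0237]
tcp_rot: [1.248, 1.184, -1.255]
ft_force: [-0.1, -0.2, 0.7]
finger_gap: 0.0003
```

```bash
python3 - <<'E'
from h import *
o=get_obs();print(o['t'],o['ee_pos'],o['ft_force'])
p=camera('wrist');save(p,'w1')
E
```

```text
3.95 [0.5330883  0.10867074 0.02373875] [-0.09961369 -0.24677372  0.70367089]
```

View pics/w1.png

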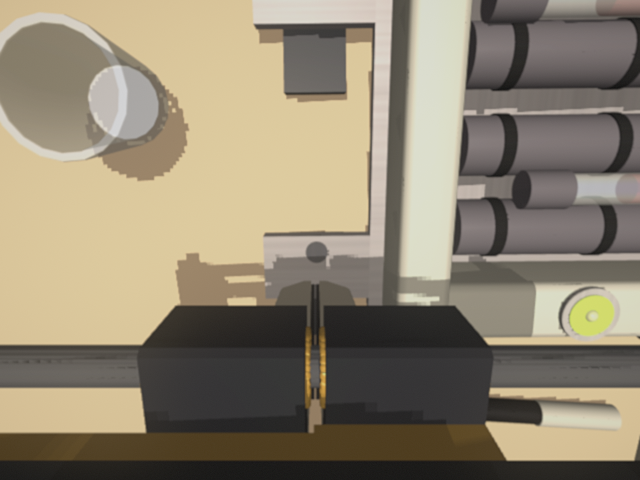

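Emit:
move_arm(hand=[0, 0, 0, 0, 0, 0, 0, 0, 0, 0], delta_pos=[[0.03, 0, 0], [0.06, 0, 0], [0.08, 0, 0], [0.1, 0, 0], [0.11, 0, 0], [0.12, 0, 0], [0.13, 0, 0], [0.14, 0, 0], [0.14, 0, 0], [0.14, 0, 0]], delta_rot=[[0, 0, 0], [0, 0, 0], [0, 0, 0], [0, 0, 0], [0, 0, 0], [0, 0, 0], [0, 0, 0], [0, 0, 0], [0, 0, 0], [0, 0, 0]])

```text
t: 5.0
ee_pos: [0.535, 0.1091, 0.0219]
tcp_rot: [1.251, 1.182, -1.251]
ft_force: [-0.2, 0.6, -0.3]
finger_gap: 0.0004
```

Emit:
move_arm(hand=[0, 0, 0, 0, 0, 0, 0, 0, 0, 0], delta_pos=[[0.02, 0, 0], [0.04, 0, 0], [0.06, 0, 0], [0.075, 0, 0], [0.09, 0, 0], [0.1, 0, 0], [0.1, 0, 0], [0.1, 0, 0], [0.1, 0, 0], [0.1, 0, 0]], delta_rot=[[0, 0, 0], [0, 0, 0], [0, 0, 0], [0, 0, 0], [0, 0, 0], [0, 0, 0], [0, 0, 0], [0, 0, 0], [0, 0, 0], [0, 0, 0]])

```text
t: 6.0
ee_pos: [0.5351, 0.1091, 0.018]
tcp_rot: [1.251, 1.182, -1.251]
ft_force: [0.7, 0.7, -0.4]
finger_gap: 0.0004
```

Emit:
move_arm(hand=[0, 0, 0, 0, 0, 0, 0, 0, 0, 0], delta_pos=[[0.01, 0, 0], [0.02, 0, 0], [0.03, 0, 0], [0.04, 0, 0], [0.05, 0, 0], [0.06, 0, 0], [0.07, 0, 0], [0.075, 0, 0], [0.075, 0, 0], [0.075, 0, 0]], delta_rot=[[0, 0, 0], [0, 0, 0], [0, 0, 0], [0, 0, 0], [0, 0, 0], [0, 0, 0], [0, 0, 0], [0, 0, 0], [0, 0, 0], [0, 0, 0]])

```text
t: 7.0
ee_pos: [0.535, 0.1092, 0.0149]
tcp_rot: [1.251, 1.182, -1.251]
ft_force: [0.1, -0.0, 0.1]
finger_gap: 0.0009
```

```bash
python3 - <<'E'
from h import *
o=get_obs();print(o['t'],o['ee_pos'],o['ft_force'],o['moment'])
p=camera('wrist');save(p,'w2')
E
```

```text
7.0 [0.53503005 0.10915428 0.01494824] [ 0.0700064  -0.03193335  0.13468459] [-0.03609178  0.00791019 -0.00862274]
```

View pics/w2.png

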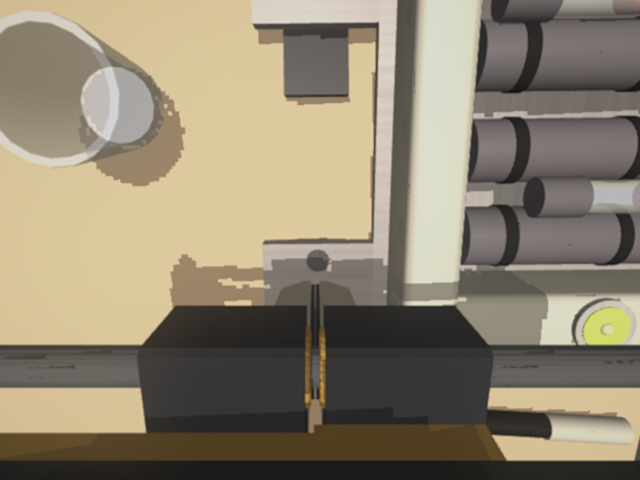

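```bash
python3 - <<'E'
from h import *
o=get_obs();print(o['t'],o['ee_pos'],o['ft_force'],o['tau'])
p=camera('wrist');save(p,'w3')
T=np.linalg.inv(p['T'])
def pr(x):
    c=T[:3,:3]@x+T[:3,3];q=p['camera_matrix']@c;return q[:2]/q[2],c[2]
print(pr(o['ee_pos']))
for v in range(236,320,6): print(v,[np.round(w(p,u,v),4) for u in (280,315,350)])
E
```

```text
7.05 [0.53506591 0.10915064 0.01499738] [-0.10247521 -0.22067577 -0.00524753] [ 1.55405298e-03 -5.20122457e+01 -5.79931855e+01 -1.60326839e-03
 -8.01279838e-02 -4.58512801e-06]
(array([316.76106434, 272.18231023]), np.float64(0.2155018891909156))
236 [array([ 5.528e-01,  1.290e-01, -1.000e-04]), array([5.518e-01, 1.092e-01, 3.000e-04]), array([ 0.5505,  0.0893, -0.    ])]
242 [array([0.5531, 0.1276, 0.0154]), array([0.5523, 0.1091, 0.0163]), array([0.5516, 0.0908, 0.0176])]
248 [array([0.5509, 0.1275, 0.0195]), array([0.6034, 0.1061, 0.2199]), array([0.5492, 0.0912, 0.0211])]
254 [array([0.5477, 0.1277, 0.0196]), array([0.5467, 0.1094, 0.0199]), array([0.5455, 0.0912, 0.0193])]
260 [array([0.5447, 0.1279, 0.0204]), array([0.5436, 0.1096, 0.0205]), array([0.5423, 0.0913, 0.0194])]
266 [array([0.5408, 0.1283, 0.0186]), array([0.5402, 0.1098, 0.0201]), array([0.5389, 0.0914, 0.0194])]
272 [array([0.5378, 0.1285, 0.0197]), array([0.5364, 0.11  , 0.0184]), array([0.5357, 0.0915, 0.0195])]
278 [array([0.534 , 0.1289, 0.0183]), array([0.5334, 0.1102, 0.0195]), array([0.5323, 0.0916, 0.0193])]
284 [array([0.5312, 0.129 , 0.0199]), array([0.5297, 0.1104, 0.0186]), array([0.5291, 0.0918, 0.0198])]
290 [array([0.5452, 0.1239, 0.066 ]), array([0.5266, 0.1106, 0.0194]), array([0.5252, 0.0918, 0.0187])]
296 [array([0.5451, 0.1234, 0.0723]), array([0.5228, 0.1108, 0.0185]), array([0.5431, 0.0956, 0.0712])]
302 [array([0.5455, 0.1227, 0.0794]), array([0.5197, 0.111 , 0.0195]), array([0.5437, 0.0963, 0.0788])]
308 [array([0.5712, 0.1151, 0.1449]), array([0.5121, 0.1114, 0.0101]), array([0.5703, 0.1009, 0.1447])]
314 [array([0.5707, 0.115 , 0.1468]), array([0.5089, 0.1116, 0.0111]), array([0.5705, 0.1012, 0.148 ])]
```

```bash
python3 - <<'E'
import cv2
a=cv2.imread('pics/w3.png')[230:420,220:410];cv2.imwrite('pics/w3z.png',cv2.resize(a,None,fx=3.1,fy=3.1,interpolation=cv2.INTER_CUBIC))
E
```

```text
(no output)
```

View pics/w3z.png

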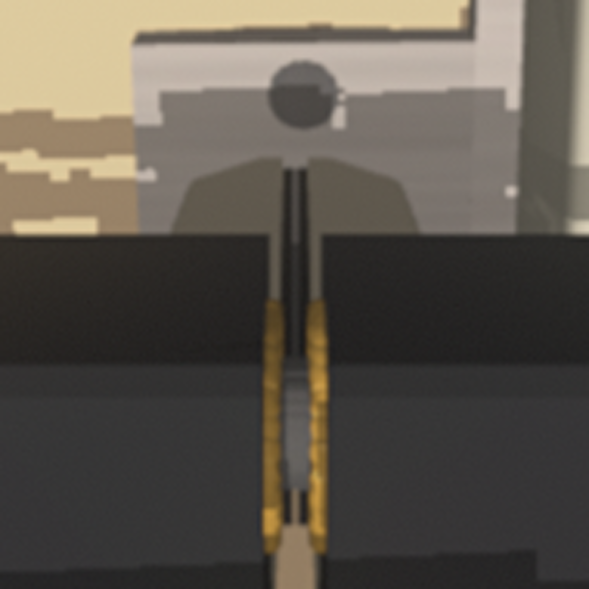

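```bash
python3 - <<'E'
from h import *
p=camera('side');save(p,'s1')
T=np.linalg.inv(p['T'])
o=get_obs()
c=T[:3,:3]@o['ee_pos']+T[:3,3];q=p['camera_matrix']@c;q=q[:2]/q[2];print(q,c[2])
a=p['color'][int(q[1])-70:int(q[1])+40,int(q[0])-80:int(q[0])+60]
cv2.imwrite('pics/s1z.png',cv2.resize(a[...,::-1],None,fx=5,fy=5,interpolation=cv2.INTER_CUBIC))
E
```

```text
[350.43848051 238.55803592] 1.3095774128574105
```

View pics/s1z.png

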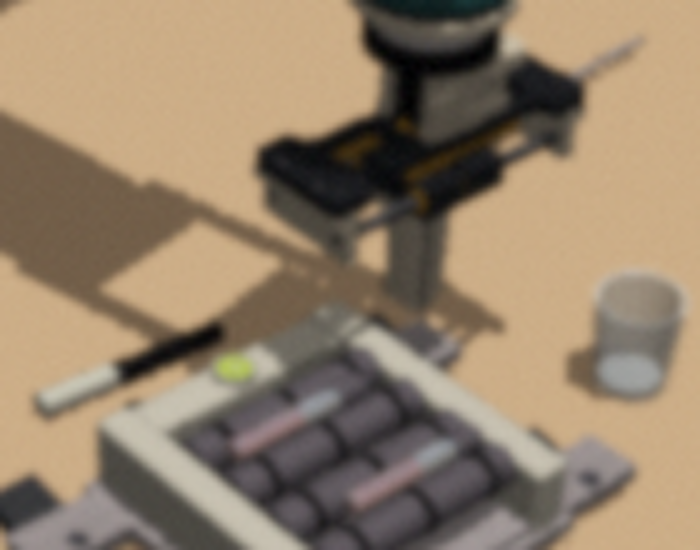

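```bash
python3 - <<'E'
from h import *
np.set_printoptions(precision=3,suppress=True)
p=camera('side')
u0=350-80;v0=238-70
for zu in (395,415,435):
  print(zu)
  for zv in range(215,360,8):
    u,v=u0+zu/5,v0+zv/5
    print('  ',zv,w(p,u,v),p['color'][int(round(v)),int(round(u))])
o=get_obs();print(o['t'],o['ee_pos'])
E
```

```text
395
   215 [0.564 0.064 0.15 ] [52 50 46]
   223 [0.536 0.095 0.116] [73 68 59]
   231 [0.54  0.091 0.114] [79 73 63]
   239 [0.536 0.095 0.105] [76 70 61]
   247 [0.539 0.093 0.102] [76 72 62]
   255 [0.543 0.089 0.1  ] [77 71 61]
   263 [0.537 0.095 0.089] [76 71 63]
   271 [0.538 0.095 0.084] [77 70 60]
   279 [0.541 0.092 0.081] [75 70 61]
   287 [0.538 0.095 0.072] [73 69 59]
   295 [0.538 0.097 0.065] [85 76 64]
   303 [0.486 0.155 0.001] [105  88  68]
   311 [0.49 0.15 0.  ] [112  91  71]
   319 [ 0.494  0.147 -0.002] [107  89  71]
   327 [0.502 0.138 0.001] [95 82 71]
   335 [0.524 0.114 0.02 ] [116 111 105]
   343 [0.567 0.067 0.063] [182 175 161]
   351 [0.572 0.061 0.063] [195 189 173]
   359 [0.575 0.059 0.061] [198 192 176]
415
   215 [0.562 0.081 0.141] [53 49 39]
   223 [0.546 0.1   0.119] [75 68 60]
   231 [0.546 0.101 0.112] [79 74 65]
   239 [0.546 0.101 0.107] [79 73 65]
   247 [0.548 0.099 0.104] [79 74 65]
   255 [0.548 0.1   0.098] [75 69 61]
   263 [0.545 0.104 0.089] [76 71 62]
   271 [0.546 0.103 0.084] [75 69 62]
   279 [0.544 0.106 0.076] [71 66 57]
   287 
[... 467 characters left out ...]
1 [0.548 0.115 0.107] [81 74 64]
   239 [0.547 0.118 0.1  ] [84 77 66]
   247 [0.547 0.118 0.094] [84 77 68]
   255 [0.545 0.12  0.087] [91 81 71]
   263 [0.548 0.118 0.084] [94 85 72]
   271 [0.548 0.119 0.077] [97 87 73]
   279 [0.547 0.12  0.07 ] [90 81 69]
   287 [0.549 0.119 0.066] [89 80 67]
   295 [ 0.492  0.185 -0.004] [102  87  69]
   303 [ 0.499  0.177 -0.002] [115  96  75]
   311 [0.508 0.167 0.002] [130 107  83]
   319 [ 0.511  0.164 -0.001] [170 145 114]
   327 [ 0.516  0.159 -0.002] [149 128 106]
   335 [0.541 0.13  0.021] [97 91 88]
   343 [0.544 0.128 0.018] [114 107 107]
   351 [0.552 0.119 0.021] [133 125 124]
   359 [0.554 0.118 0.017] [117 111 107]
7.2 [0.535 0.109 0.015]
```

```bash
python3 - <<'E'
from h import *
np.set_printoptions(precision=4,suppress=True)
print(ctrl, [(a,getattr(ctrl,a)) for a in dir(ctrl) if not a.startswith('_')])
o=get_obs();p=camera('wrist');T=np.linalg.inv(p['T'])
for z in (.015,.02,.03,.04,.05,.06,.08,.1):
  for dx in (0,.0075,.011):
    x=o['ee_pos'].copy();x[2]=z;x[0]+=dx
    c=T[:3,:3]@x+T[:3,3];q=p['camera_matrix']@c;print(z,dx,q[:2]/q[2],end=' ')
  print()
for v in range(276,310,3): print(v,[ '%.3f'%w(p,u,v)[2] for u in range(276,356,4)])
E
```

```text
<Robot object at 0x7f3ccdf63e00> [('PlanningError', <class 'plant.PlanningError'>), ('pinch_z', 0.0188)]
0.015 0 [316.768 272.13 ] 0.015 0.0075 [315.9877 258.86  ] 0.015 0.011 [315.6188 252.5881] 
0.02 0 [316.8039 275.1269] 0.02 0.0075 [316.0057 261.5758] 0.02 0.011 [315.6284 255.1691] 
0.03 0 [316.8807 281.5542] 0.03 0.0075 [316.0444 267.4038] 0.03 0.011 [315.6488 260.7095] 
0.04 0 [316.9652 288.6324] 0.04 0.0075 [316.087  273.8279] 0.04 0.011 [315.6713 266.8192] 
0.05 0 [317.0589 296.4658] 0.05 0.0075 [316.1343 280.9444] 0.05 0.011 [315.6963 273.5907] 
0.06 0 [317.163  305.1821] 0.06 0.0075 [316.1869 288.8718] 0.06 0.011 [315.7241 281.1376] 
0.08 0 [317.411  325.9359] 0.08 0.0075 [316.3125 307.7844] 0.08 0.011 [315.7905 299.1596] 
0.1 0 [317.7312 352.7289] 0.1 0.0075 [316.4751 332.2785] 0.1 0.011 [315.8767 322.5354] 
276 ['0.019', '0.019', '0.019', '0.020', '0.019', '0.020', '0.020', '0.020', '0.020', '0.020', '0.020', '0.020', '0.021', '0.020', '0.020', '0.020', '0.020', '0.020', '0.019', '0.019']
279 ['0.020', '0.020', '0.020', '0.020', '0.019', '0.019', '0.020', '0.019', '0
[... 1255 characters left out ...]
, '0.077', '0.077', '0.077', '0.077', '0.076', '0.073', '0.072', '0.076', '0.078', '0.076', '0.076', '0.076', '0.076', '0.076', '0.076', '0.076']
303 ['0.078', '0.079', '0.081', '0.079', '0.081', '0.079', '0.079', '0.079', '0.079', '0.076', '0.076', '0.078', '0.079', '0.080', '0.079', '0.079', '0.080', '0.079', '0.079', '0.079']
306 ['0.144', '0.144', '0.144', '0.144', '0.144', '0.145', '0.143', '0.142', '0.083', '0.078', '0.078', '0.083', '0.143', '0.145', '0.144', '0.143', '0.144', '0.144', '0.143', '0.144']
309 ['0.145', '0.145', '0.146', '0.146', '0.145', '0.145', '0.145', '0.145', '0.085', '0.082', '0.083', '0.086', '0.145', '0.146', '0.146', '0.145', '0.146', '0.145', '0.145', '0.145']
```

```bash
python3 - <<'E'
from h import *
np.set_printoptions(precision=4,suppress=True)
p=camera('side');o=get_obs()
Z=p['range_z'];v,u=np.mgrid[:480,:640]
K=p['camera_matrix'];c=np.stack([(u-K[0,2])/K[0,0]*Z,(v-K[1,2])/K[1,1]*Z,Z],-1)@p['T'][:3,:3].T+p['T'][:3,3]
d=c-o['ee_pos'];ax=np.array([.9985,-.0555]);ay=np.array([.0555,.9985])
X=d[...,:2]@ax;Y=d[...,:2]@ay;H=d[...,2]
m=(abs(X)<.08)&(abs(Y)<.13)&(H>.064)&(H<.25)&(Z>0)
for lo in np.arange(-.12,.12,.01):
    s=m&(Y>=lo)&(Y<lo+.01)
    if s.sum()>2: 
        i=np.argsort(H[s])[:5]; print('%.2f'%lo,s.sum(),'minH',H[s][i],'X',X[s][i])
T=np.linalg.inv(p['T'])
s=(abs(X)<.03)&(abs(Y)<.03)&(H>.02)&(H<.064)
print('finger',s.sum(),H[s].min(),np.percentile(H[s],[1,5,20]),np.percentile(X[s],[1,50,99]),np.percentile(Y[s],[1,50,99]))
E
```

```text
-0.10 101 minH [0.1473 0.1475 0.148  0.1487 0.1488] X [ 0.0108 -0.0011  0.0352  0.0191  0.0244]
-0.09 184 minH [0.1222 0.1233 0.1235 0.1237 0.1247] X [ 0.0188  0.0009 -0.0326 -0.0091 -0.0276]
-0.08 74 minH [0.1271 0.1399 0.1417 0.1428 0.1468] X [0.0356 0.0351 0.0386 0.0363 0.0372]
-0.07 47 minH [0.1371 0.1386 0.1387 0.139  0.1405] X [0.0337 0.0319 0.0303 0.034  0.0304]
-0.06 32 minH [0.1349 0.1351 0.1376 0.139  0.1395] X [0.0313 0.0316 0.0323 0.0304 0.0327]
-0.05 77 minH [0.1348 0.1362 0.138  0.1388 0.1402] X [0.0294 0.0325 0.0326 0.03   0.0332]
-0.04 145 minH [0.1294 0.1304 0.1367 0.1379 0.1388] X [ 0.0374  0.0332  0.0329  0.0323 -0.0216]
-0.03 213 minH [0.1172 0.1211 0.1227 0.1232 0.1252] X [ 0.0003 -0.001   0.0078  0.003   0.0069]
-0.02 307 minH [0.0646 0.066  0.0662 0.0677 0.0679] X [0.0134 0.0094 0.0114 0.0057 0.0006]
-0.01 163 minH [0.0651 0.0665 0.0679 0.0685 0.0694] X [0.0122 0.0099 0.0113 0.0137 0.011 ]
-0.00 130 minH [0.0646 0.0657 0.0671 0.0682 0.0695] X [0.0135 0.011  0.0105 0.0134 0.0111]
0.01 98 minH [0.0658 0.0718 0.0785 0.08   0.0808] X [0.0093 0.0115 0.0145 0.0088 0.0132]
0.02 80 minH [0.1284 0.1291 0.1311 0.1317 0.1346] X [0.0376 0.0365 0.0367 0.0391 0.0368]
0.03 54 minH [0.1328 0.1355 0.1396 0.1409 0.1448] X [0.0367 0.0359 0.0346 0.0325 0.0277]
0.04 24 minH [0.1372 0.1375 0.1385 0.1395 0.1405] X [0.0339 0.0324 0.0297 0.0326 0.0284]
0.05 23 minH [0.1356 0.1364 0.1372 0.1397 0.1414] X [0.0322 0.031  0.0301 0.0326 0.0326]
0.06 46 minH [0.133  0.1344 0.1378 0.1385 0.1397] X [0.0293 0.0307 0.0324 0.033  0.029 ]
0.07 96 minH [0.1244 0.1244 0.1253 0.126  0.1262] X [0.0329 0.0257 0.0284 0.0364 0.0019]
0.08 55 minH [0.1218 0.1254 0.1275 0.1278 0.1299] X [0.0027 0.023  0.036  0.0381 0.0366]
0.09 16 minH [0.1523 0.1614 0.1636 0.1643 0.1645] X [ 0.0378  0.0365 -0.0055  0.0175  0.0251]
finger 63 0.037753496503260875 [0.038  0.0409 0.0478] [-0.0052  0.01    0.0134] [-0.0166 -0.0038  0.0147]
```

The side view and the depth agree that the visible fingertips end about 38 mm above the reported TCP. At z = 0.015 the fingertips were still about 35 mm above the ear, and no force was felt. I'll use the measured offset of real tip = ee_z + 0.038 and keep descending.

Emit:
move_arm(hand=[0, 0, 0, 0, 0, 0, 0, 0, 0, 0], delta_pos=[[0.3, 0, 0], [0.55, 0, 0], [0.7, 0, 0], [0.75, 0, 0], [0.78, 0, 0], [0.8, 0, 0], [0.82, 0, 0], [0.84, 0, 0], [0.85, 0, 0], [0.85, 0, 0]], delta_rot=[[0, 0, 0], [0, 0, 0], [0, 0, 0], [0, 0, 0], [0, 0, 0], [0, 0, 0], [0, 0, 0], [0, 0, 0], [0, 0, 0], [0, 0, 0]])

```text
t: 8.3
ee_pos: [0.5351, 0.1091, -0.019]
tcp_rot: [1.251, 1.182, -1.251]
ft_force: [1.0, -1.0, 0.4]
finger_gap: 0.0003
```

Emit:
move_arm(hand=[0, 0, 0, 0, 0, 0, 0, 0, 0, 0], delta_pos=[[0.01, 0, 0], [0.02, 0, 0], [0.03, 0, 0], [0.04, 0, 0], [0.05, 0, 0], [0.06, 0, 0], [0.07, 0, 0], [0.08, 0, 0], [0.08, 0, 0], [0.08, 0, 0]], delta_rot=[[0, 0, 0], [0, 0, 0], [0, 0, 0], [0, 0, 0], [0, 0, 0], [0, 0, 0], [0, 0, 0], [0, 0, 0], [0, 0, 0], [0, 0, 0]])

```text
t: 9.3
ee_pos: [0.5355, 0.1093, -0.02]
tcp_rot: [1.252, 1.181, -1.25]
ft_force: [-11.2, -1.4, 27.6]
finger_gap: 0.0004
```

```bash
python3 - <<'E'
from h import *
o=get_obs();print(o['t'],o['ee_pos'],o['ft_force'])
p=camera('wrist');save(p,'w4')
for v in range(255,300,4): print(v,[ '%.3f'%w(p,u,v)[2] for u in range(276,356,4)])
E
```

```text
9.3 [ 0.53554326  0.10932662 -0.01996153] [-11.23003145  -1.40744386  27.60492378]
255 ['-0.000', '-0.001', '0.000', '-0.000', '-0.001', '-0.001', '-0.000', '-0.001', '-0.000', '-0.000', '-0.000', '-0.001', '0.000', '-0.000', '-0.001', '0.000', '-0.000', '0.000', '0.001', '0.000']
259 ['0.012', '0.012', '0.011', '0.011', '0.011', '0.011', '0.011', '0.012', '0.012', '0.012', '0.012', '0.011', '0.012', '0.011', '0.012', '0.012', '0.013', '0.012', '0.012', '0.012']
263 ['0.018', '0.017', '0.017', '0.018', '0.018', '0.018', '0.018', '0.019', '0.018', '0.018', '0.019', '0.019', '0.019', '0.019', '0.019', '0.019', '0.019', '0.019', '0.018', '0.018']
267 ['0.017', '0.018', '0.018', '0.018', '0.018', '0.018', '0.018', '0.017', '0.018', '0.018', '0.019', '0.018', '0.019', '0.018', '0.018', '0.017', '0.019', '0.019', '0.018', '0.018']
271 ['0.018', '0.018', '0.017', '0.018', '0.019', '0.018', '0.019', '0.019', '0.017', '0.019', '0.019', '0.020', '0.018', '0.019', '0.019', '0.019', '0.018', '0.018', '0.020', '0.019']
275 ['0.019', '0.019', '0.019', '0.019', '0.018', '0.020', '0.018', '0.019', '
[... 516 characters left out ...]
, '0.028', '0.027', '0.028', '0.028', '0.027', '0.024', '0.023', '0.028', '0.028', '0.028', '0.027', '0.027', '0.026', '0.027', '0.018', '0.019']
291 ['0.018', '0.032', '0.032', '0.031', '0.032', '0.031', '0.032', '0.031', '0.032', '0.028', '0.028', '0.032', '0.032', '0.032', '0.032', '0.032', '0.032', '0.033', '0.031', '0.020']
295 ['0.018', '0.036', '0.036', '0.036', '0.036', '0.036', '0.036', '0.038', '0.036', '0.032', '0.033', '0.037', '0.037', '0.036', '0.037', '0.036', '0.036', '0.037', '0.036', '0.018']
299 ['0.018', '0.039', '0.041', '0.039', '0.041', '0.041', '0.040', '0.040', '0.040', '0.036', '0.037', '0.041', '0.041', '0.041', '0.040', '0.040', '0.041', '0.041', '0.041', '0.040']
```

The front left corner is firm: 27 N sinks it less than 1 mm, with contact at ee_z ≈ -0.0195. Next is the rear left.

Emit:
move_arm(hand=[0, 0, 0, 0, 0, 0, 0, 0, 0, 0], delta_pos=[[-0.5, 0, 0], [-0.7, 1.0, 0], [-0.7, 2.2, 0], [-0.7, 3.3, 0], [-0.5, 3.5, 0], [-0.2, 3.5, 0], [-0.1, 3.5, 0], [-0.04, 3.5, 0], [0, 3.5, 0], [0, 3.5, 0]], delta_rot=[[0, 0, 0], [0, 0, 0], [0, 0, 0], [0, 0, 0], [0, 0, 0], [0, 0, 0], [0, 0, 0], [0, 0, 0], [0, 0, 0], [0, 0, 0]])

```text
t: 10.35
ee_pos: [0.6744, 0.1013, -0.0218]
tcp_rot: [1.251, 1.182, -1.251]
ft_force: [-1.9, -0.4, 1.9]
finger_gap: 0.0003
```

Emit:
move_arm(hand=[0, 0, 0, 0, 0, 0, 0, 0, 0, 0], delta_pos=[[0.01, 0, 0], [0.02, 0, 0], [0.03, 0, 0], [0.04, 0, 0], [0.045, 0, 0], [0.045, 0, 0], [0.045, 0, 0], [0.045, 0, 0], [0.045, 0, 0], [0.045, 0, 0]], delta_rot=[[0, 0, 0], [0, 0, 0], [0, 0, 0], [0, 0, 0], [0, 0, 0], [0, 0, 0], [0, 0, 0], [0, 0, 0], [0, 0, 0], [0, 0, 0]])

```text
t: 11.35
ee_pos: [0.6749, 0.1013, -0.0234]
tcp_rot: [1.251, 1.182, -1.251]
ft_force: [-5.5, 0.6, 8.0]
finger_gap: 0.0006
```

```bash
python3 - <<'E'
from h import *
np.set_printoptions(precision=4,suppress=True)
o=get_obs();print(o['t'],o['ee_pos'],o['ft_force'])
p=camera('wrist');save(p,'w5')
np.savez('w5.npz',**{k:p[k] for k in ['color','range_z','camera_matrix','T']})
for v in range(255,295,4): print(v,[ '%.3f'%w(p,u,v)[2] for u in range(276,356,4)])
E
```

```text
11.35 [ 0.6749  0.1013 -0.0234] [-5.5192  0.6424  8.0261]
255 ['0.000', '-0.001', '-0.001', '0.182', '0.000', '-0.000', '0.000', '-0.000', '-0.000', '-0.001', '-0.000', '-0.001', '-0.000', '0.000', '0.001', '-0.001', '-0.000', '0.000', '0.000', '-0.001']
259 ['0.009', '0.009', '0.010', '0.009', '0.010', '0.009', '0.009', '0.010', '0.009', '0.010', '0.010', '0.010', '0.011', '0.009', '0.010', '0.010', '0.010', '0.010', '0.010', '0.011']
263 ['0.015', '0.015', '0.015', '0.014', '0.014', '0.013', '0.015', '0.014', '0.014', '0.015', '0.015', '0.013', '0.016', '0.015', '0.015', '0.014', '0.015', '0.014', '0.015', '0.014']
267 ['0.015', '0.014', '0.014', '0.013', '0.014', '0.014', '0.015', '0.014', '0.015', '0.015', '0.014', '0.014', '0.016', '0.014', '0.015', '0.014', '0.015', '0.014', '0.014', '0.015']
271 ['0.014', '0.013', '0.016', '0.015', '0.015', '0.016', '0.014', '0.014', '0.015', '0.016', '0.015', '0.016', '0.016', '0.014', '0.014', '0.015', '0.182', '0.016', '0.015', '0.015']
275 ['0.015', '0.015', '0.015', '0.014', '0.015', '0.014', '0.014', '0.014', '0.016', '0.016', '0.016', '0.016', '0.015', '0.016', '0.015', '0.015', '0.015', '0.015', '0.014', '0.015']
279 ['0.015', '0.015', '0.015', '0.015', '0.016', '0.016', '0.014', '0.015', '0.015', '0.015', '0.015', '0.016', '0.014', '0.015', '0.015', '0.016', '0.016', '0.015', '0.014', '0.015']
283 ['0.015', '0.014', '0.015', '0.015', '0.015', '0.019', '0.019', '0.018', '0.019', '0.016', '0.015', '0.018', '0.020', '0.020', '0.019', '0.015', '0.015', '0.016', '0.015', '0.016']
287 ['0.015', '0.015', '0.024', '0.024', '0.023', '0.024', '0.023', '0.024', '0.024', '0.021', '0.021', '0.023', '0.024', '0.024', '0.024', '0.025', '0.024', '0.023', '0.014', '0.015']
291 ['0.015', '0.028', '0.028', '0.028', '0.029', '0.029', '0.029', '0.029', '0.028', '0.025', '0.024', '0.028', '0.030', '0.029', '0.028', '0.028', '0.028', '0.029', '0.028', '0.015']
```

View pics/w5.png

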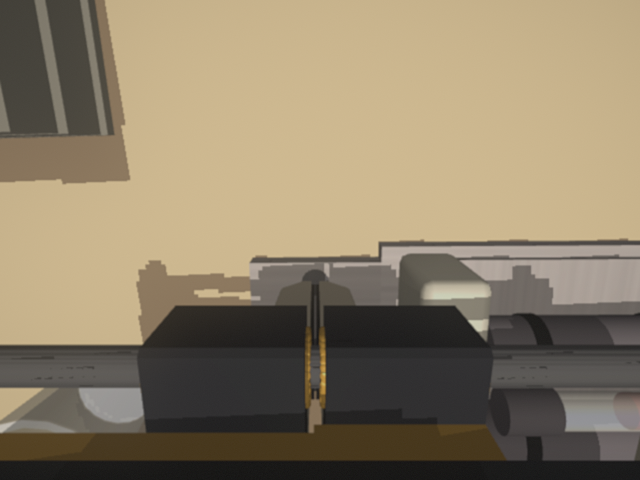

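The rear left corner gives: the ear sank about 4 mm to z ≈ 0.015 at 8 N. Next I lift, go in front of its shim (thick end at X ≈ 0.617) and lower the tip to about 4 mm above the counter.

Emit:
move_arm(hand=[0, 0, 0, 0, 0, 0, 0, 0, 0, 0], delta_pos=[[-0.5, 0, 0], [-0.8, 0, 0], [-0.8, -0.8, 0], [-0.8, -1.6, 0], [-0.8, -1.85, 0], [-0.6, -1.85, 0], [-0.2, -1.85, 0], [0.1, -1.85, 0], [0.27, -1.85, 0], [0.27, -1.85, 0]], delta_rot=[[0, 0, 0], [0, 0, 0], [0, 0, 0], [0, 0, 0], [0, 0, 0], [0, 0, 0], [0, 0, 0], [0, 0, 0], [0, 0, 0], [0, 0, 0]])

```text
t: 12.4
ee_pos: [0.6004, 0.1052, -0.0368]
tcp_rot: [1.25, 1.183, -1.253]
ft_force: [0.4, -0.1, 0.5]
finger_gap: 0.0004
```

```bash
python3 - <<'E'
from h import *
np.set_printoptions(precision=4,suppress=True)
o=get_obs();print(o['t'],o['ee_pos'],o['ft_force'])
p=camera('wrist');save(p,'w6')
ax=np.array([.9985,-.0555]);ay=np.array([.0555,.9985])
print(o['ee_pos'][:2]@ax,o['ee_pos'][:2]@ay)
for v in range(200,300,4): print(v,[ '%.3f,%.3f'%(q[:2]@ax,q[2]) for q in [w(p,u,v) for u in (270,300,316,330,360)]])
E
```

```text
12.4 [ 0.6004  0.1052 -0.0368] [ 0.4343 -0.0564  0.4901]
0.593683606515033 0.13833589189681433
200 ['0.638,-0.000', '0.663,0.168', '0.639,0.008', '0.639,0.007', '0.638,-0.000']
204 ['0.636,-0.001', '0.638,0.008', '0.638,0.009', '0.638,0.008', '0.637,0.001']
208 ['0.635,-0.001', '0.636,0.009', '0.636,0.008', '0.636,0.009', '0.635,-0.000']
212 ['0.633,-0.000', '0.635,0.008', '0.635,0.009', '0.635,0.010', '0.633,0.001']
216 ['0.631,0.000', '0.633,0.008', '0.633,0.009', '0.633,0.009', '0.631,-0.001']
220 ['0.630,-0.001', '0.631,0.009', '0.632,0.010', '0.632,0.010', '0.630,0.000']
224 ['0.628,-0.000', '0.630,0.010', '0.630,0.010', '0.630,0.011', '0.628,0.000']
228 ['0.626,-0.000', '0.628,0.009', '0.628,0.009', '0.628,0.010', '0.626,-0.000']
232 ['0.624,-0.001', '0.627,0.010', '0.627,0.010', '0.663,0.168', '0.624,-0.001']
236 ['0.622,-0.001', '0.625,0.011', '0.625,0.011', '0.625,0.011', '0.623,0.000']
240 ['0.621,-0.000', '0.623,0.011', '0.624,0.012', '0.623,0.010', '0.621,0.000']
244 ['0.619,-0.000', '0.622,0.012', '0.622,0.011', '0.622,0.012', '0.619,-0.001']
248 ['0.617,-0.001', '0.621,
[... 347 characters left out ...]
0,0.000', '0.610,0.000', '0.610,0.000']
268 ['0.608,0.000', '0.608,-0.000', '0.608,-0.000', '0.608,-0.000', '0.608,-0.000']
272 ['0.606,-0.001', '0.606,0.001', '0.606,-0.000', '0.606,-0.001', '0.606,-0.000']
276 ['0.604,-0.001', '0.604,-0.000', '0.605,0.001', '0.604,-0.001', '0.604,0.000']
280 ['0.602,-0.001', '0.602,-0.001', '0.602,-0.000', '0.602,-0.001', '0.602,-0.001']
284 ['0.601,0.000', '0.603,0.007', '0.601,0.002', '0.603,0.007', '0.600,-0.001']
288 ['0.598,-0.001', '0.603,0.012', '0.601,0.007', '0.603,0.012', '0.598,-0.000']
292 ['0.597,0.001', '0.603,0.015', '0.601,0.012', '0.603,0.015', '0.597,-0.000']
296 ['0.594,-0.001', '0.603,0.019', '0.602,0.017', '0.603,0.020', '0.595,0.000']
```

View pics/w6.png

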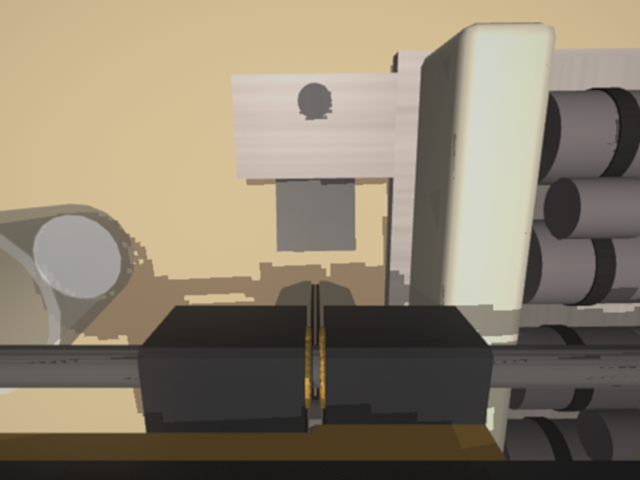

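Emit:
move_arm(hand=[0, 0, 0, 0, 0, 0, 0, 0, 0, 0], delta_pos=[[0, 0.2, 0], [0, 0.38, 0], [0, 0.44, 0], [0, 0.5, 0], [0, 0.56, 0], [0, 0.62, 0], [0, 0.68, 0], [0, 0.74, 0], [0, 0.78, 0], [0, 0.8, 0]], delta_rot=[[0, 0, 0], [0, 0, 0], [0, 0, 0], [0, 0, 0], [0, 0, 0], [0, 0, 0], [0, 0, 0], [0, 0, 0], [0, 0, 0], [0, 0, 0]])

```text
t: 13.45
ee_pos: [0.633, 0.1035, -0.0348]
tcp_rot: [1.251, 1.182, -1.251]
ft_force: [-1.3, 0.1, 1.3]
finger_gap: 0.0007
```

```bash
cat > m.py <<'E'
from h import *
import sys
np.set_printoptions(precision=4,suppress=True)
o=get_obs();print(o['t'],o['ee_pos'],o['ft_force'])
p=camera('wrist');save(p,sys.argv[1])
ax=np.array([.9985,-.0555]);ay=np.array([.0555,.9985])
print(o['ee_pos'][:2]@ax,o['ee_pos'][:2]@ay)
for v in range(180,300,6): print(v,[ '%.3f,%.3f'%(q[:2]@ax,q[2]) for q in [w(p,u,v) for u in (255,290,316,340,375)]])
E
python3 m.py w7
```

```text
13.45 [ 0.633   0.1035 -0.0348] [-1.2668  0.1038  1.3028]
0.626307866649502 0.13850557011186093
180 ['0.681,0.018', '0.681,0.020', '0.681,0.019', '0.681,0.019', '0.681,0.019']
186 ['0.679,0.019', '0.679,0.020', '0.679,0.020', '0.678,0.018', '0.678,0.018']
192 ['0.676,0.018', '0.676,0.019', '0.676,0.019', '0.676,0.019', '0.676,0.018']
198 ['0.674,0.018', '0.674,0.019', '0.674,0.020', '0.674,0.018', '0.674,0.019']
204 ['0.672,0.020', '0.672,0.019', '0.672,0.020', '0.672,0.019', '0.672,0.019']
210 ['0.670,0.020', '0.669,0.019', '0.669,0.019', '0.669,0.020', '0.669,0.019']
216 ['0.667,0.019', '0.667,0.019', '0.667,0.019', '0.667,0.018', '0.667,0.019']
222 ['0.665,0.019', '0.665,0.019', '0.665,0.019', '0.665,0.018', '0.665,0.019']
228 ['0.695,0.170', '0.662,0.019', '0.662,0.019', '0.662,0.019', '0.662,0.020']
234 ['0.660,0.018', '0.660,0.020', '0.660,0.019', '0.660,0.019', '0.660,0.019']
240 ['0.658,0.019', '0.658,0.020', '0.658,0.019', '0.657,0.019', '0.657,0.018']
246 ['0.655,0.019', '0.655,0.019', '0.655,0.018', '0.655,0.019', '0.655,0.019']
252 ['0.653,0.019', '0.653,0.019', '0.653,0.019', '0.652,0.018', '0.653,0.019']
258 ['0.650,0.019', '0.650,0.020', '0.650,0.019', '0.650,0.019', '0.650,0.019']
264 ['0.642,0.001', '0.645,0.010', '0.645,0.009', '0.645,0.011', '0.642,-0.000']
270 ['0.639,0.001', '0.642,0.009', '0.642,0.011', '0.642,0.010', '0.639,-0.001']
276 ['0.636,0.001', '0.640,0.011', '0.640,0.011', '0.640,0.012', '0.636,-0.001']
282 ['0.634,0.001', '0.637,0.011', '0.638,0.012', '0.637,0.011', '0.633,-0.001']
288 ['0.630,-0.000', '0.635,0.013', '0.634,0.011', '0.635,0.013', '0.630,0.000']
294 ['0.628,0.001', '0.635,0.020', '0.634,0.016', '0.635,0.020', '0.627,-0.000']
```

View pics/w7.png

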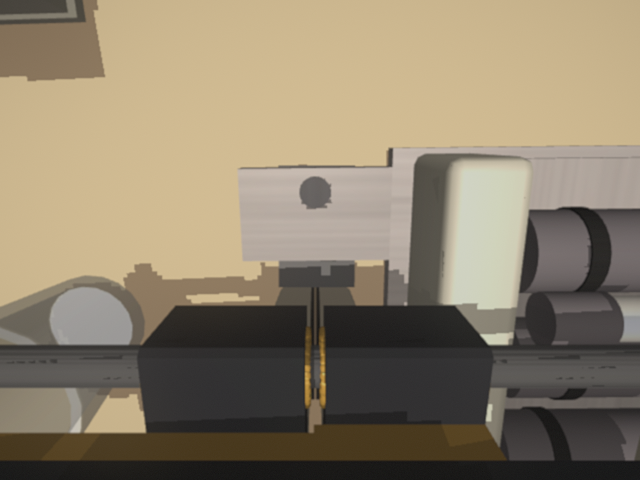

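Emit:
move_arm(hand=[0, 0, 0, 0, 0, 0, 0, 0, 0, 0], delta_pos=[[0, 0.02, 0], [0, 0.04, 0], [0, 0.06, 0], [0, 0.08, 0], [0, 0.1, 0], [0, 0.11, 0], [0, 0.12, 0], [0, 0.13, 0], [0, 0.14, 0], [0, 0.14, 0]], delta_rot=[[0, 0, 0], [0, 0, 0], [0, 0, 0], [0, 0, 0], [0, 0, 0], [0, 0, 0], [0, 0, 0], [0, 0, 0], [0, 0, 0], [0, 0, 0]])

```text
t: 14.5
ee_pos: [0.6362, 0.1035, -0.035]
tcp_rot: [1.248, 1.186, -1.255]
ft_force: [-20.8, 1.0, 13.5]
finger_gap: 0.0002
```

```bash
python3 m.py w8
```

```text
14.5 [ 0.6362  0.1035 -0.035 ] [-20.7967   0.9765  13.488 ]
0.629495706555187 0.13861914119521815
180 ['0.684,0.018', '0.684,0.019', '0.684,0.019', '0.684,0.020', '0.684,0.020']
186 ['0.682,0.019', '0.682,0.021', '0.682,0.020', '0.682,0.018', '0.682,0.020']
192 ['0.680,0.019', '0.680,0.020', '0.680,0.020', '0.680,0.020', '0.680,0.019']
198 ['0.678,0.020', '0.678,0.020', '0.678,0.020', '0.677,0.019', '0.678,0.020']
204 ['0.675,0.019', '0.675,0.019', '0.676,0.021', '0.675,0.019', '0.675,0.019']
210 ['0.673,0.019', '0.673,0.018', '0.673,0.019', '0.673,0.020', '0.673,0.019']
216 ['0.671,0.019', '0.671,0.019', '0.671,0.021', '0.671,0.019', '0.671,0.019']
222 ['0.668,0.019', '0.668,0.019', '0.668,0.020', '0.668,0.019', '0.669,0.021']
228 ['0.666,0.020', '0.666,0.019', '0.666,0.019', '0.666,0.019', '0.666,0.019']
234 ['0.663,0.019', '0.664,0.020', '0.664,0.019', '0.664,0.019', '0.664,0.020']
240 ['0.661,0.019', '0.661,0.020', '0.661,0.019', '0.661,0.019', '0.661,0.019']
246 ['0.659,0.019', '0.659,0.019', '0.659,0.020', '0.659,0.019', '0.659,0.020']
252 ['0.656,0.019', '0.656,0.020', '0.656,0.019', '0.656,0.019', '0.656,0.018']
258 ['0.654,0.019', '0.654,0.019', '0.654,0.020', '0.654,0.020', '0.654,0.019']
264 ['0.651,0.019', '0.651,0.020', '0.651,0.020', '0.652,0.020', '0.651,0.019']
270 ['0.642,-0.001', '0.646,0.009', '0.646,0.010', '0.646,0.011', '0.642,-0.000']
276 ['0.640,-0.000', '0.644,0.012', '0.644,0.012', '0.643,0.011', '0.640,0.001']
282 ['0.636,-0.001', '0.641,0.011', '0.641,0.011', '0.641,0.012', '0.636,-0.001']
288 ['0.634,0.001', '0.639,0.014', '0.638,0.010', '0.639,0.014', '0.634,-0.000']
294 ['0.631,0.001', '0.639,0.020', '0.637,0.016', '0.639,0.020', '0.631,0.000']
```

View pics/w8.png

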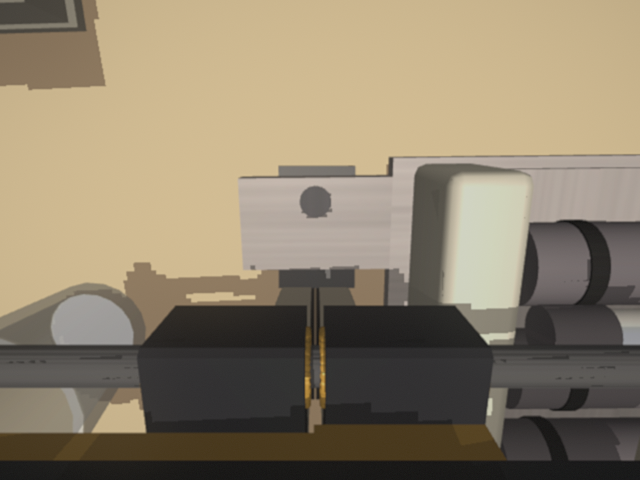

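Emit:
move_arm(hand=[0, 0, 0, 0, 0, 0, 0, 0, 0, 0], delta_pos=[[0, 0.01, 0], [0, 0.02, 0], [0, 0.02, 0], [0, 0.02, 0], [0, 0.02, 0], [0, 0.02, 0], [0, 0, 0], [0, -0.05, 0], [0, -0.15, 0], [0, -0.3, 0]], delta_rot=[[0, 0, 0], [0, 0, 0], [0, 0, 0], [0, 0, 0], [0, 0, 0], [0, 0, 0], [0, 0, 0], [0, 0, 0], [0, 0, 0], [0, 0, 0]])

```text
t: 15.55
ee_pos: [0.6264, 0.1039, -0.0349]
tcp_rot: [1.251, 1.181, -1.251]
ft_force: [-0.8, 0.0, 0.0]
finger_gap: 0.0006
```

```bash
python3 m.py w9
```

```text
15.55 [ 0.6264  0.1039 -0.0349] [-0.7813  0.0037  0.0366]
0.6196988954855812 0.13850317750872818
180 ['0.674,0.019', '0.674,0.020', '0.674,0.020', '0.674,0.019', '0.674,0.021']
186 ['0.672,0.020', '0.672,0.019', '0.672,0.019', '0.672,0.020', '0.672,0.018']
192 ['0.670,0.020', '0.670,0.019', '0.670,0.020', '0.670,0.018', '0.670,0.020']
198 ['0.667,0.019', '0.668,0.020', '0.667,0.020', '0.667,0.020', '0.667,0.020']
204 ['0.688,0.170', '0.665,0.020', '0.665,0.018', '0.665,0.020', '0.665,0.020']
210 ['0.663,0.019', '0.663,0.019', '0.663,0.019', '0.663,0.020', '0.663,0.019']
216 ['0.661,0.020', '0.660,0.019', '0.660,0.019', '0.660,0.019', '0.661,0.020']
222 ['0.658,0.020', '0.658,0.018', '0.658,0.020', '0.658,0.019', '0.658,0.019']
228 ['0.656,0.020', '0.656,0.019', '0.655,0.018', '0.656,0.019', '0.656,0.019']
234 ['0.653,0.019', '0.653,0.019', '0.653,0.019', '0.653,0.020', '0.653,0.020']
240 ['0.651,0.018', '0.651,0.019', '0.651,0.020', '0.651,0.020', '0.651,0.020']
246 ['0.643,-0.000', '0.646,0.011', '0.646,0.010', '0.646,0.010', '0.643,-0.000']
252 ['0.641,-0.001', '0.644,0.011', '0.644,0.011', '0.643,0.010', '0.641,0.000']
258 ['0.638,-0.000', '0.641,0.012', '0.641,0.011', '0.641,0.010', '0.638,-0.001']
264 ['0.635,0.000', '0.635,-0.000', '0.635,-0.001', '0.635,-0.000', '0.635,0.001']
270 ['0.632,-0.000', '0.632,0.000', '0.632,-0.000', '0.632,0.000', '0.633,0.001']
276 ['0.630,0.000', '0.630,0.000', '0.630,0.001', '0.629,-0.001', '0.630,0.000']
282 ['0.627,-0.000', '0.627,0.000', '0.627,-0.000', '0.627,0.001', '0.627,0.001']
288 ['0.624,0.001', '0.629,0.013', '0.628,0.010', '0.629,0.013', '0.624,-0.000']
294 ['0.621,0.000', '0.629,0.021', '0.627,0.016', '0.629,0.020', '0.620,-0.001']
```

Emit:
move_arm(hand=[0, 0, 0, 0, 0, 0, 0, 0, 0, 0], delta_pos=[[-0.5, 0, 0], [-1.0, 0, 0], [-1.0, 0.6, 0], [-1.0, 1.18, 0], [-0.8, 1.18, 0], [-0.5, 1.18, 0], [-0.42, 1.18, 0], [-0.38, 1.18, 0], [-0.35, 1.18, 0], [-0.35, 1.18, 0]], delta_rot=[[0, 0, 0], [0, 0, 0], [0, 0, 0], [0, 0, 0], [0, 0, 0], [0, 0, 0], [0, 0, 0], [0, 0, 0], [0, 0, 0], [0, 0, 0]])

```text
t: 16.6
ee_pos: [0.6725, 0.1011, -0.0195]
tcp_rot: [1.25, 1.182, -1.252]
ft_force: [-12.0, -2.6, 20.5]
finger_gap: 0.0005
```

The rear left corner is firm now: 20 N at ee_z -0.0195, with no sink. I'll retract up and look at the whole scene.

Emit:
move_arm(hand=[0, 0, 0, 0, 0, 0, 0, 0, 0, 0], delta_pos=[[-0.2, 0, 0], [-1.2, 0, 0], [-2.3, 0, 0], [-3.4, 0, 0], [-4.5, -0.4, 0.4], [-5.6, -1.2, 1.2], [-6.7, -2.0, 2.0], [-7.8, -2.8, 2.8], [-8.8, -3.6, 3.4], [-9.7, -4.2, 3.4]], delta_rot=[[0, 0, 0], [0, 0, 0], [0, 0, 0], [0, 0, 0], [0, 0, 0], [0, 0, 0], [0, 0, 0], [0, 0, 0], [0, 0, 0], [0, 0, 0]])

```text
t: 17.6
ee_pos: [0.5171, -0.0183, 0.3387]
tcp_rot: [1.251, 1.182, -1.253]
ft_force: [0.4, -0.0, 0.4]
finger_gap: 0.0002
```

Emit:
move_arm(hand=[0, 0, 0, 0, 0, 0, 0, 0, 0, 0], delta_pos=[[0, 0, 0], [0, 0, 0], [0, 0, 0], [0, 0, 0], [0, 0, 0], [0, 0, 0], [0, 0, 0], [0, 0, 0], [0, 0, 0], [0, 0, 0]], delta_rot=[[0, 0, 0], [0, 0, 0], [0, 0, 0], [0, 0, 0], [0, 0, 0], [0, 0, 0], [0, 0, 0], [0, 0, 0], [0, 0, 0], [0, 0, 0]])

```text
t: 18.6
ee_pos: [0.5192, -0.0173, 0.3384]
tcp_rot: [1.251, 1.182, -1.251]
ft_force: [-0.5, 0.9, 0.2]
finger_gap: 0.0003
```

```bash
python3 - <<'E'
from h import *
np.set_printoptions(precision=4,suppress=True)
o=get_obs();print(o['t'],o['ee_pos'],o['ft_force'])
p=camera('wrist');save(p,'w10')
d=np.load('w0.npz');p0={k:d[k] for k in d}
ax=np.array([.9985,-.0555]);ay=np.array([.0555,.9985])
def cl(p):
    Z=p['range_z'];v,u=np.mgrid[:480,:640];K=p['camera_matrix']
    return np.stack([(u-K[0,2])/K[0,0]*Z,(v-K[1,2])/K[1,1]*Z,Z],-1)@p['T'][:3,:3].T+p['T'][:3,3]
for q in (p0,p):
    c=cl(q);X=c[...,:2]@ax;Y=c[...,:2]@ay;C=q['color'].astype(int).mean(-1)
    A=[];B=[]
    for n,(x,y) in dict(FL=(.528,.139),FR=(.530,-.111),RL=(.6674,.140),RR=(.6698,-.110)).items():
        m=(abs(X-x)<.015)&(abs(Y-y)<.024)&(c[...,2]<.04)
        s=(abs(Y-y+.001)<.01)&(X<x-.0185)&(X>x-.07)&(c[...,2]>.006)&(c[...,2]<.02)&(C<120)
        print(n,'ear z %.4f'%c[...,2][m].mean(),m.sum(),'shim X',np.percentile(X[s],[2,98]) if s.sum() else None)
        A.append([x,y,1]);B.append(c[...,2][m].mean())
    t=np.linalg.lstsq(np.array(A),np.array(B),rcond=None)[0];print('tilt rad',t[:2])
q=camera('top');save(q,'top1')
E
```

```text
18.6 [ 0.5192 -0.0173  0.3384] [-0.497   0.899   0.1856]
FL ear z 0.0194 719 shim X [0.4865 0.5076]
FR ear z 0.0195 749 shim X [0.4767 0.509 ]
RL ear z 0.0190 885 shim X [0.6203 0.6477]
RR ear z 0.0192 880 shim X [0.634  0.6511]
tilt rad [-0.0027 -0.0006]
FL ear z 0.0195 836 shim X [0.4867 0.5068]
FR ear z 0.0193 831 shim X [0.4763 0.509 ]
RL ear z 0.0195 1019 shim X [0.6392 0.6488]
RR ear z 0.0193 1023 shim X [0.6338 0.6508]
tilt rad [-0.0002  0.0008]
```

View pics/w10.png

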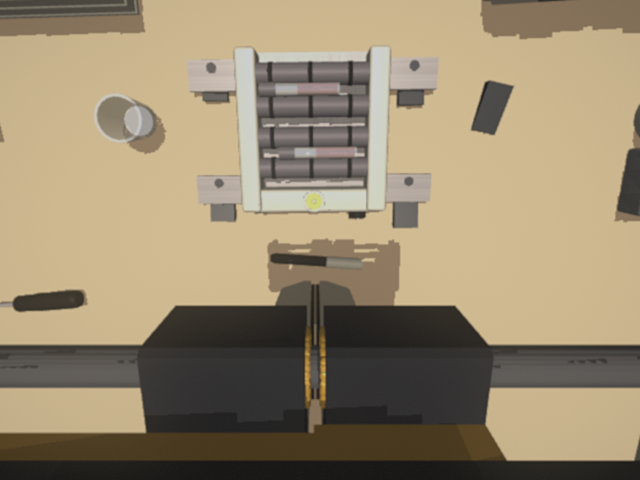

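Emit:
move_arm(hand=[0, 0, 0, 0, 0, 0, 0, 0, 0, 0], delta_pos=[[0.3, 0.1, -1.1], [1.0, 0.21, -2.2], [2.0, 0.21, -3.19], [3.2, 0.21, -3.19], [4.4, 0.21, -3.19], [5.6, 0.21, -3.19], [6.8, 0.21, -3.19], [7.9, 0.21, -3.19], [8.6, 0.21, -3.19], [8.7, 0.21, -3.19]], delta_rot=[[0, 0, 0], [0, 0, 0], [0, 0, 0], [0, 0, 0], [0, 0, 0], [0, 0, 0], [0, 0, 0], [0, 0, 0], [0, 0, 0], [0, 0, 0]])

```text
t: 19.7
ee_pos: [0.5327, 0.1093, -0.0132]
tcp_rot: [1.248, 1.185, -1.256]
ft_force: [-0.7, -0.2, 0.2]
finger_gap: 0.0008
```

Emit:
move_arm(hand=[0, 0, 0, 0, 0, 0, 0, 0, 0, 0], delta_pos=[[0.1, 0, 0], [0.18, 0, 0], [0.22, 0, 0], [0.24, 0, 0], [0.26, 0, 0], [0.27, 0, 0], [0.28, 0, 0], [0.28, 0, 0], [0.28, 0, 0], [0.28, 0, 0]], delta_rot=[[0, 0, 0], [0, 0, 0], [0, 0, 0], [0, 0, 0], [0, 0, 0], [0, 0, 0], [0, 0, 0], [0, 0, 0], [0, 0, 0], [0, 0, 0]])

```text
t: 20.7
ee_pos: [0.5354, 0.1097, -0.0193]
tcp_rot: [1.252, 1.181, -1.25]
ft_force: [-6.1, -0.6, 13.1]
finger_gap: 0.0008
```

Emit:
move_arm(hand=[0, 0, 0, 0, 0, 0, 0, 0, 0, 0], delta_pos=[[-1.0, 0, 0], [-2.2, 0, 0], [-3.2, 0.3, 0.5], [-3.3, 0.9, 1.5], [-3.3, 1.5, 2.5], [-3.3, 2.1, 3.5], [-3.3, 2.7, 4.5], [-3.3, 3.2, 5.5], [-3.3, 3.54, 6.22], [-3.3, 3.54, 6.22]], delta_rot=[[0, 0, 0], [0, 0, 0], [0, 0, 0], [0, 0, 0], [0, 0, 0], [0, 0, 0], [0, 0, 0], [0, 0, 0], [0, 0, 0], [0, 0, 0]])

```text
t: 21.7
ee_pos: [0.6627, -0.1503, 0.1107]
tcp_rot: [1.253, 1.18, -1.254]
ft_force: [0.1, 0.5, -0.7]
finger_gap: 0.0003
```

Emit:
move_arm(hand=[0, 0, 0, 0, 0, 0, 0, 0, 0, 0], delta_pos=[[0.9, 0, 0], [1.9, 0, 0], [2.7, 0, 0], [3.1, 0, 0], [3.2, 0, 0], [3.24, 0, 0], [3.26, 0, 0], [3.28, 0, 0], [3.3, 0, 0], [3.3, 0, 0]], delta_rot=[[0, 0, 0], [0, 0, 0], [0, 0, 0], [0, 0, 0], [0, 0, 0], [0, 0, 0], [0, 0, 0], [0, 0, 0], [0, 0, 0], [0, 0, 0]])

```text
t: 22.7
ee_pos: [0.6628, -0.147, -0.0192]
tcp_rot: [1.252, 1.18, -1.25]
ft_force: [-1.6, -0.1, 7.2]
finger_gap: 0.0
```

Emit:
move_arm(hand=[0, 0, 0, 0, 0, 0, 0, 0, 0, 0], delta_pos=[[0.01, 0, 0], [0.025, 0, 0], [0.025, 0, 0], [0.025, 0, 0], [0.025, 0, 0], [0.025, 0, 0], [0.025, 0, 0], [0.025, 0, 0], [0.025, 0, 0], [0.025, 0, 0]], delta_rot=[[0, 0, 0], [0, 0, 0], [0, 0, 0], [0, 0, 0], [0, 0, 0], [0, 0, 0], [0, 0, 0], [0, 0, 0], [0, 0, 0], [0, 0, 0]])

```text
t: 23.7
ee_pos: [0.6628, -0.147, -0.0194]
tcp_rot: [1.252, 1.18, -1.25]
ft_force: [-6.5, 1.4, 15.7]
finger_gap: 0.0003
```

The rear right corner is firm too: it moves 0.2 mm for 8.5 N more. I'll retract clear, check once more and hand in.

Emit:
move_arm(hand=[0, 0, 0, 0, 0, 0, 0, 0, 0, 0], delta_pos=[[-0.5, 0, 0], [-1.5, 0, 0], [-2.6, 0, 0], [-3.7, 0, 0], [-4.8, -0.6, 0], [-5.9, -1.2, -0.5], [-7, -1.8, -1.0], [-8, -2.4, -1.6], [-8.8, -3, -2.2], [-9, -3.6, -2.8]], delta_rot=[[0, 0, 0], [0, 0, 0], [0, 0, 0], [0, 0, 0], [0, 0, 0], [0, 0, 0], [0, 0, 0], [0, 0, 0], [0, 0, 0], [0, 0, 0]])

```text
t: 24.7
ee_pos: [0.524, -0.0262, 0.3425]
tcp_rot: [1.254, 1.177, -1.248]
ft_force: [0.9, -0.3, 0.8]
finger_gap: 0.0006
```

Emit:
move_arm(hand=[0, 0, 0, 0, 0, 0, 0, 0, 0, 0], delta_pos=[[0, 0, 0], [0, 0, 0], [0, 0, 0], [0, 0, 0], [0, 0, 0], [0, 0, 0], [0, 0, 0], [0, 0, 0], [0, 0, 0], [0, 0, 0]], delta_rot=[[0, 0, 0], [0, 0, 0], [0, 0, 0], [0, 0, 0], [0, 0, 0], [0, 0, 0], [0, 0, 0], [0, 0, 0], [0, 0, 0], [0, 0, 0]])

```text
t: 25.7
ee_pos: [0.5247, -0.0268, 0.3382]
tcp_rot: [1.251, 1.182, -1.251]
ft_force: [0.2, -0.0, -1.0]
finger_gap: 0.0006
```

```bash
python3 - <<'E'
from h import *
np.set_printoptions(precision=4,suppress=True)
o=get_obs();print(o['t'],o['ee_pos'],o['ft_force'])
p=camera('wrist');save(p,'w11')
ax=np.array([.9985,-.0555]);ay=np.array([.0555,.9985])
Z=p['range_z'];v,u=np.mgrid[:480,:640];K=p['camera_matrix']
c=np.stack([(u-K[0,2])/K[0,0]*Z,(v-K[1,2])/K[1,1]*Z,Z],-1)@p['T'][:3,:3].T+p['T'][:3,3]
X=c[...,:2]@ax;Y=c[...,:2]@ay;C=p['color'].astype(int).mean(-1);A=[];B=[]
for n,(x,y) in dict(FL=(.528,.139),FR=(.530,-.111),RL=(.6674,.140),RR=(.6698,-.110)).items():
    m=(abs(X-x)<.015)&(abs(Y-y)<.024)&(c[...,2]<.04)
    s=(abs(Y-y+.001)<.01)&(X<x-.0185)&(X>x-.07)&(c[...,2]>.006)&(c[...,2]<.02)&(C<120)
    print(n,'ear z %.4f'%c[...,2][m].mean(),m.sum(),'shim X',np.percentile(X[s],[2,98]) if s.sum() else None)
    A.append([x,y,1]);B.append(c[...,2][m].mean())
print('tilt',np.linalg.lstsq(np.array(A),np.array(B),rcond=None)[0][:2])
workorder.hand_in();print('handed in')
E
```

```text
25.7 [ 0.5247 -0.0268  0.3382] [ 0.2227 -0.009  -0.9528]
FL ear z 0.0195 807 shim X [0.486 0.507]
FR ear z 0.0194 828 shim X [0.4767 0.5083]
RL ear z 0.0195 1034 shim X [0.6391 0.6489]
RR ear z 0.0193 1013 shim X [0.6338 0.6509]
tilt [-0.0004  0.0006]
the job is handed in; nothing more can be done
handed in
```

The rocking corner was the rear left, and its shim is now pressed tight under the foot. I handed the job in at about 26 s; it reports no verdict.

- **Finding it:** the front left ear held, sinking less than 1 mm at 27 N. The rear left ear sank about 4 mm at 8 N.
- **Fixing it:** I pushed the rear left shim straight in by about 19 mm. It slid at about 1 N, then jammed, and I pushed on to at least 21 N, above the 6–12 N stated.

**Last checks:**
- The rear left ear then held 20 N without sinking. Front left (13 N) and rear right (16 N) were also firm.
- All four ears read 19.3–19.5 mm high, and the plate tilt measures below 0.001 rad.
- The other three shims moved less than 1 mm by depth, and the arm ended well clear of everything.
- I did not press the front right ear. I could not measure the load on each shim directly, and I judged the other things on the counter only by eye in the wrist pictures.

**What disagreed:** the reported TCP lies about 39 mm beyond the real fingertips. Both cameras and the first touch showed this. I worked with the measured offset instead, so the reported TCP height is below zero whenever the fingers touched something.

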